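# Load a copper plaque under the spring clip of a microscope stage

## Task

Load the copper plaque that lies between the guides of the microscope stage: hold the spring clip's thumb rail down with one fingertip so that its jaw stands open, and, keeping it down, push the plaque along under the jaw with the other fingertip until it is fully home against the end stop. Then let the rail come up so that the jaw grips the plaque, and draw clear. Only push the plaque: do not lift it, do not let the jaw down on it before it is home, and leave the other things on the bench where they are.

Things in the scene. Friction and masses are not known exactly. Their poses are not given: they have to be found in the camera images.
- stage: Fixed loading stage: dark steel plate on a grey foot, its top 32 mm above the table. Origin on the table; x is the direction in which the plaque is pushed home, y points from the clip across the channel. In its frame (mm) the plate covers x -90 to 83, y -15 to 90; the clip's thumb rail overhangs the edge at y = -15, with only the table beneath it.
- channel (a point): On the plate's top at stage x = 0, in the middle of the channel (stage y = 15 mm): two aluminium guides 5 mm high along x leave a channel 44 mm wide, stage y = -7 to 37.
- stop_face (a point): Middle of the face of the end stop that closes the channel, 10 mm high: stage x = 65 mm, y = 15 mm, 3.5 mm above the plate. The plaque's leading edge must reach it.
- plaque: Loose plaque 50 (x) by 40 (y) by 7 mm thick, about 60 g: copper sheet on a wooden backing, flat in the channel, its x along stage x within a few degrees. Origin: centre of its underside, on the plate's top. Home, it is at stage x = 40 mm; it starts 36 to 56 mm short of that, its leading edge 6 to 26 mm before the jaw.
- clip (a joint): Steel rocker spring clip, hinged along stage x at stage y = -20 mm, level with the plate's top. Rad: 0 at rest, grows as the thumb rail is pressed down, at most 0.50. At 0 the jaw blocks the plaque; above 0.30 the plaque passes under it; resting on the plaque it reads about 0.26. A spring pushes the rail up (2 N at rest, 5 N pressed) and shuts the jaw when let go.
- jaw (a point): Underside of the clip's jaw (18 mm wide, stage x = 35 to 53, y = 3.5 mm), 1 mm above the plate at rest, 10 mm with the clip at 0.42; moves with the clip.
- rail_top (a point): Crest of the thumb rail, a round bar 6 mm thick, at stage x = -26 mm; moves with the clip. The rail runs along stage x from -75 to 53 mm and may be held anywhere on it, also by a tip sliding along it. At rest y = -42 mm, crest 13 mm above the plate's top. Pressed, y = -44 mm (59 mm from mid-channel); crest above the plate's top: 6 mm at clip 0.30, 3 mm at 0.42, 1 mm at 0.50.
- loupe: Bystander: black eye loupe, 31 mm across, 26 mm high, standing on the stage's plate beside the channel. Origin: centre of its underside.
- spare_plaque: Bystander: larger copper plaque, 62 by 48 by 7 mm, lying on the table. Origin: centre of its underside.
- hammer: Bystander: hammer about 240 mm long lying on the table on the clip's side of the stage.
- paste_jar: Bystander: closed amber jar, 52 mm across, 55 mm high, on the table beyond the stage.
- copper_bowl: Bystander: copper bowl 100 mm across, 42 mm high, on the table beyond the stop.
- brush: Bystander: brush 170 mm long lying on the table beyond the spare plaque.
- punch: Bystander: square steel chasing punch, 115 by 9 by 9 mm, lying on the table before the stage.
Things that resemble listed ones, but are neither listed nor needed, are in the scene too. Leave any grey look-alike of the plaque alone. What is shaped like the stage but turquoise is not meant.

How it is judged:
On the way, in this order (a step that is already met when the one before it is completed fails the run):
1. the rail is held down, the jaw open, and the plaque is still short of the jaw (value of joint clip above 0.3 rad and x of plaque in the frame of stage below 0.012 m), for 0.1 s.
2. the plaque is home against the end stop while the rail is still held down (value of joint clip above 0.3 rad and x of plaque in the frame of stage above 0.037 m), for 0.1 s.
At the end, for the whole second after the job is handed in: The plaque lies flat in the channel within 3 mm of the end stop, at rest, and the clip has closed on it (joint between 0.22 and 0.29 rad) (x of plaque in the frame of stage between 0.037 and 0.043 m and y of plaque in the frame of stage between 0.01 and 0.02 m and z of plaque in the frame of stage below 0.0345 m and angle between plaque's own z axis and vertical below 0.06 rad and angle between the x axis of plaque and the x axis of stage, either way round below 0.09 rad and value of joint clip between 0.22 and 0.29 rad and velocity of joint clip between -0.05 and 0.05 rad/s and linear speed of plaque below 0.01 m/s); the robot touches nothing.
It fails at once if the plaque is lifted or tipped (z of plaque in the frame of stage above 0.04 m or angle between plaque's own z axis and vertical above 0.2 rad).
It fails at once if the jaw is let down on the plaque before it is home (x of plaque in the frame of stage between 0.014 and 0.034 m and value of joint clip below 0.28 rad).
It fails at once if another thing on the bench is moved by more than 20 mm (distance of any of loupe, spare_plaque, hammer, paste_jar, copper_bowl, brush, punch from where it was at the start of the episode above 0.02 m).
It also fails if it takes over 35 s, if anything falls off the work surface, if the arm or the gripper's body presses on something with over 40 N, if the wrist force passes 120 N, or if a joint passes its speed limit or range.

## Robot

A 7-joint arm with a two-finger parallel gripper is mounted at the origin on the work surface. World frame = base frame: x ahead of the robot, y to its left, z up, the work surface at z = 0. Lengths are in m, angles in rad, forces in N, time in s.
With the tool pointing down it reaches from about 0.35 to 0.9 m from the base axis. Payload 8.1 kg.
Tool frame: the origin (TCP) lies midway between the tips of the shut fingers; the grasp point (between the pads) lies 19 mm behind it; z points along the fingers, x is the direction in which the jaws open and shut, and the axes are right-handed (so a half turn about z gives the same grasp; the last joint's range is limited). The gripper opens to 92 mm and grips with 3 to 60 N. Pads are 19 mm wide; open, the fingers measure 130 mm over their backs; the gripper's body (75 mm by 190 mm) begins 47 mm behind the grasp point.
Start: joints at [1.127, 0.434, 0.025, 1.573, -0.012, 1.134, -0.075], TCP at [0.209, -0.589, 0.227] pointing down, gripper open.
Joint ranges: [-2.62, 2.62], [-0.44, 2.09], [-1.27, 1.32], [0.08, 2.57], [-1.32, 4.46], [0.12, 2], [-2.74, 2.74]. Speed limits (rad/s): [2.22, 2.22, 3.01, 3.01, 3.14, 3.14, 3.14].

## Interface

Orientations are given as a rotation vector (axis times angle).
In Python, from cell import arm gives the robot as it stands. The module is installed in compiled form; this text tells all that it offers.
- The arm moves only by the tool play_rows, never from a script. Its argument "motion" is a list of rows, each a list of 7 numbers: the gripper's target within -1 to 1 (fully open at 1, half-way at 0, shut at -1), then the shift along the tool's x, y, z in mm, then the turn, a rotation vector about the tool's x, y, z in rad. In form: [[claw, tx, ty, tz, ax, ay, az], ...]. A call has 1 to 10 rows; each row is the pose to reach, as a shift and turn from the pose measured when the call began, along the tool's axes at that moment; what a row does not reach only later rows make up. A row lasts 1/10 s, in which the tool goes at most 50 mm and 8.59 degrees, less where a joint would pass 70% of its speed; a pose out of reach is approached as far as the arm can. A call with a gripper value outside its range is refused whole. The fingers move at their own pace and stop on an object; "force" is the grip in N (left out, the last holds). Time passes only in rows, so rows that repeat a pose let the fingers close. It gives the time, the measured TCP pose, the force and the opening at its end, in the units of the state.
- arm.observe(): the state, without advancing time (a new reading comes with each control period).
- arm.get_image(name): name is "side" or "top" or "wrist"; returns a dict with "img" (384x512x3 uint8, blue, green, red), "depth" (384x512 float32, m along the optical axis (not along the pixel's ray), 0 where there is no reading), "K" (3x3 intrinsics, pixels), "rvec" (rotation vector, rad) and "tvec" (3), from world to camera coordinates, as OpenCV has them. Camera axes: x right, y down, z forward; pixel columns grow to the right and rows downward; lengths in m; the calibration is good to about 2 mm. The wrist camera is an equidistant fisheye: a pixel r from the principal point sees the ray r / f radians off the axis. A picture is of the moment at which its call begins.
- arm.sign_off(): hands the job in, once; it reports no verdict.
Trained networks look in a picture, given as the dict that the camera call returned (one of the last four; its "shot" number tells which), for a name from the list of things; names that differ only in an ending like _2 or _b are one class to them, and where a whole thing is asked for, a point or a joint stands for the part that bears it (a point fixed in the world has none). Each returns a list of dicts, best first, with "score" (0 to 1); they miss things now and then, are a little off and sometimes report something else, mostly with a low value. They report only what shows in the picture. A call takes as long as a camera call. They do not tell look-alikes from the thing itself.
- arm.look_for(picture, query): "box" ([left, top, width, height] as shares, 0 to 1, of the picture: columns of its width, rows of its height, round what is visible of it).
The state is a dict: "clock": time; "joints": joint angles; "dq": joint speeds; "joint_efforts": joint torques, N m; "position": TCP position; "ee_rot": TCP orientation; "force": force on the tool from outside, world axes, zero at the start; "ft_torque": the same for the moment, N m; "width": opening from 0.0 (shut) to 1.0 (fully open).
Only numpy, scipy, OpenCV 4.12 (cv2) and the standard library are available. Lean on these libraries where they do the work, as an engineer would, in place of code of your own. Each camera call takes 0.05 s, during which the arm holds its last target. There are 200 camera calls.

## Working session

There is one attempt and no reset: what is moved stays moved. The work goes in short steps, Python scripts to look and compute and a tool call to move; the robot and the scene stay as the last step left them, time stands still between calls to the robot, and variables do not carry over. Pictures are saved under pics/ and viewed, on a budget of 10 in all, crops included, one or two more only if the job needs it, and the job is handed in when it is done.

Besides the shell and the picture viewer there is one more tool, called after ">>>" as name(argument=value, ...) on one line, values as JSON. play_rows: Moves the arm, as the interface text tells. Its arguments: {"type":"object","properties":{"motion":{"type":"array"},"force":{"type":"number"}},"required":["motion"]}

```bash
mkdir -p pics; cat > h.py <<'E'
import numpy as np, cv2
from cell import arm
def world(p,u,v,d=None):
    # pixel (pinhole) -> world with depth
    R,_=cv2.Rodrigues(np.array(p["rvec"],float)); t=np.array(p["tvec"],float).ravel(); K=p["K"]
    if d is None: d=p["depth"][int(round(v)),int(round(u))]
    c=np.array([(u-K[0][2])/K[0][0],(v-K[1][2])/K[1][1],1.0])*d
    return R.T@(c-t)
def cloud(p):
    R,_=cv2.Rodrigues(np.array(p["rvec"],float)); t=np.array(p["tvec"],float).ravel(); K=np.array(p["K"])
    v,u=np.mgrid[:384,:512]; d=p["depth"]
    c=np.stack([(u-K[0,2])/K[0,0]*d,(v-K[1,2])/K[1,1]*d,d],-1)
    return (c-t)@R
E
python3 - <<'E'
from h import *
for n in("top","side"):
    p=arm.get_image(n); cv2.imwrite(f"pics/{n}.png",cv2.resize(p["img"],(800,600)))
    np.savez(f"{n}.npz",**{k:np.array(v) for k,v in p.items()})
    for q in("stage","plaque","clip"): print(n,q,[(np.round(np.array(b["box"])*[512,384,512,384]).astype(int).tolist(),round(b["score"],2)) for b in arm.look_for(p,q)][:4])
    print(p["K"],p["rvec"],p["tvec"])
s=arm.observe();print(s)
E
```

```text
top stage [([333, 244, 79, 81], 0.66), ([208, 113, 38, 39], 0.47), ([229, 150, 78, 71], 0.45)]
top plaque [([259, 172, 20, 22], 0.76), ([327, 216, 24, 20], 0.57)]
top clip [([374, 250, 42, 44], 0.83), ([264, 155, 39, 44], 0.66), ([178, 179, 27, 64], 0.43)]
[[380.82838562   0.         259.1234707 ]
 [  0.         380.82838562 196.75550778]
 [  0.           0.           1.        ]] [ 2.16551084 -2.10529412  0.22470969] [-0.01590859  0.55006928  0.89241597]
side stage [([368, 146, 79, 50], 0.68), ([224, 158, 76, 52], 0.67)]
side plaque [([255, 169, 24, 16], 0.74), ([332, 165, 13, 11], 0.7)]
side clip [([378, 144, 51, 16], 0.97), ([240, 158, 53, 20], 0.67)]
[[472.05284844   0.         257.96488294]
 [  0.         472.05284844 186.27600758]
 [  0.           0.           1.        ]] [ 0.92924362 -2.46441363  1.06576327] [0.43903627 0.28344254 0.88266594]
{'clock': 0.4, 'joints': array([ 1.12743116,  0.4346365 ,  0.02500307,  1.57332565, -0.01159638,
        1.13401376, -0.07512692]), 'dq': array([ 0.00062684,  0.0006761 ,  0.00077806,  0.0001362 , -0.0012848 ,
        0.00107302, -0.00183258]), 'joint_efforts': array([-9.51225848e-04, -6.66980982e+01,  9.83097330e-01, -3.14415014e+01,
       -6.05095108e-02,  3.57135746e-02,  5.60444653e-05]), 'position': array([ 0.20882318, -0.58901131,  0.22660834]), 'ee_rot': array([-2.56575228e+00,  1.81269513e+00,  3.37531822e-04]), 'force': array([ 0.92286871, -0.141301  ,  0.79167318]), 'ft_torque': array([0.01151729, 0.0440436 , 0.02240942]), 'width': 1.0013695251635606}
```

View pics/top.png

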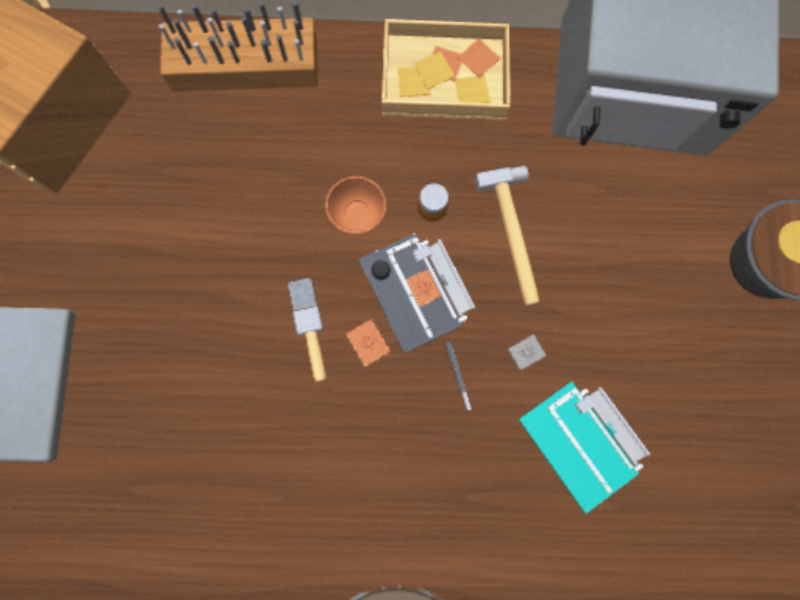

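View pics/side.png

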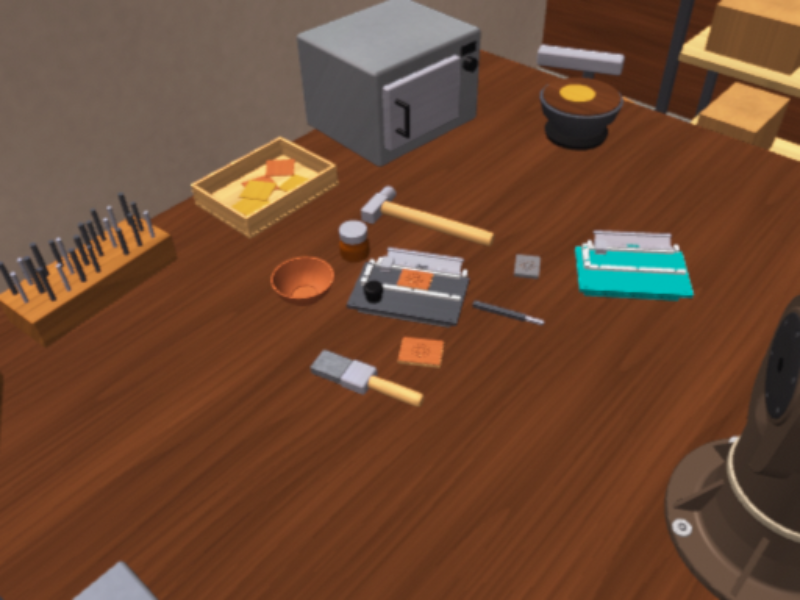

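Candidates for the plaque in the 800x600 top view:
- Copper one in the dark stage's channel at (422,287). This matches the description, so it is my choice.
- Larger copper spare on the table at (368,342).
- Grey look-alike at (527,352).

For the stage, the dark one at (415,292) is meant and the turquoise one at (585,447) is not. Next I measure the stage frame.

```bash
python3 - <<'E'
from h import *
p=dict(np.load("top.npz")); X=cloud(p); im=p["img"].astype(int)
roi=np.zeros((384,512),bool); roi[148:228,226:308]=1
hsv=cv2.cvtColor(p["img"],cv2.COLOR_BGR2HSV)
z=X[...,2]
cop=roi&(hsv[...,1]>140)&(hsv[...,2]>150)&(z>.025); 
print("cop",cop.sum(),X[cop].mean(0),cv2.minAreaRect((X[cop][:,:2]*1000).astype(np.float32)))
plate=roi&(abs(z-.034)<.006)
print("plate",plate.sum(),np.median(z[plate]),cv2.minAreaRect((X[plate][:,:2]*1000).astype(np.float32)))
hi=roi&(z>.02)
print("all",cv2.minAreaRect((X[hi][:,:2]*1000).astype(np.float32)))
rail=roi&(z>.041)&(hsv[...,1]<60)&(hsv[...,2]>110)
pts=(X[rail]*1000)
print("rail",len(pts),cv2.minAreaRect(pts[:,:2].astype(np.float32)), pts[:,2].max())
c=p["img"][140:235,215:315]; cv2.imwrite("pics/crop1.png",cv2.resize(c,(800,600),interpolation=cv2.INTER_CUBIC))
for (u,v) in [(268,150),(255,160),(231,167),(262,224),(302,196)]: print(u,v,X[v,u]*1000)
E
```

```text
cop 157 [ 0.58536817 -0.02527535  0.05589883] ((538.5914306640625, -2.558563232421875), (307.2498474121094, 113.09953308105469), 12.099832534790039)
plate 2855 0.031950068015146785 ((607.3777465820312, -12.020172119140625), (215.3948211669922, 135.05467224121094), 27.29034423828125)
all ((545.161376953125, -28.05804443359375), (308.04132080078125, 168.2459259033203), 12.568656921386719)
rail 208 ((523.0826416015625, -43.09049987792969), (288.3360900878906, 137.7305145263672), 2.065988302230835) 978.2854211608583
268 150 [ 6.87744477e+02 -2.20200790e+01  5.29924770e-01]
255 160 [648.43542928  12.2995231   36.65670013]
231 167 [629.42868911  73.23274172  30.97625894]
262 224 [485.04952188  -9.80644517  31.1558897 ]
302 196 [ 557.08680846 -108.07689068   42.85396275]
```

View pics/crop1.png

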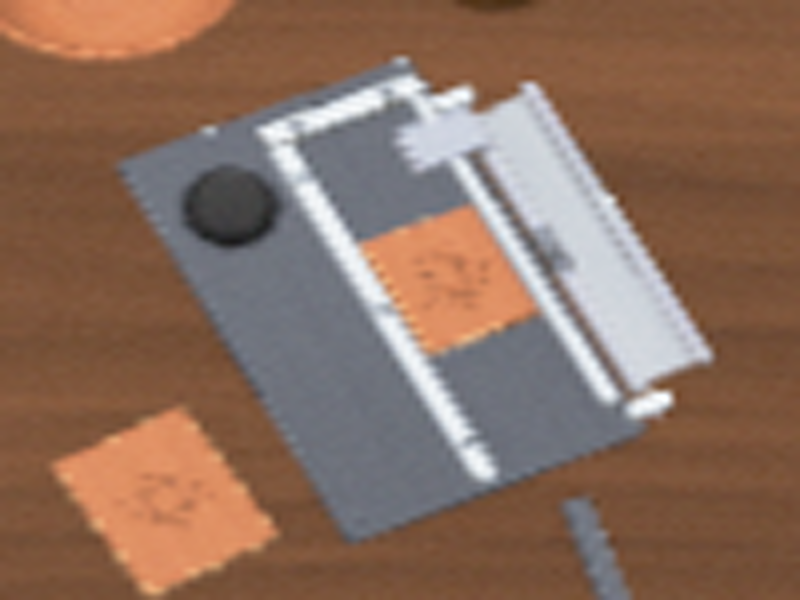

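The crop shows the plate corners at about (122,163), (352,542), (645,430) and (402,62). The plaque sits between the guides at about (450,280), and the jaw is at (440,140). I'll fit the stage frame from these corners on known height planes.

```bash
cat >> h.py <<'E'
def onplane(p,u,v,z):
    R,_=cv2.Rodrigues(np.array(p["rvec"],float)); t=np.array(p["tvec"],float).ravel(); K=np.array(p["K"])
    o=-R.T@t; r=R.T@np.linalg.inv(K)@np.array([u,v,1.]); return (o+r*(z-o[2])/r[2])
def fit2(S,W):
    S=np.array(S,float);W=np.array(W,float); s=S-S.mean(0); w=W-W.mean(0)
    a=np.arctan2((s[:,0]*w[:,1]-s[:,1]*w[:,0]).sum(),(s*w).sum())
    R=np.array([[np.cos(a),-np.sin(a)],[np.sin(a),np.cos(a)]]); t=W.mean(0)-R@S.mean(0)
    return a,R,t,W-(S@R.T+t)
E
python3 - <<'E'
from h import *
p=dict(np.load("top.npz"))
f=lambda c,z:onplane(p,215+(c[0]+.5)/8-.5,140+(c[1]+.5)*95/600-.5,z)[:2]*1000
S=[(83,90),(-90,90),(-90,-15),(83,-15)]
W=[f(c,.032) for c in [(122,163),(352,542),(645,430),(402,62)]]
a,R,t,res=fit2(S,W); print(np.degrees(a),t,res.round(1))
inv=lambda w:R.T@(w-t)
for c in [(362,243),(470,207),(540,312),(430,352)]: print("plaque",inv(f(c,.039)).round(1))
for c in [(528,85),(712,355)]: print("rail",inv(f(c,.045)).round(1))
print("stop",inv(f((340,110),.042)).round(1),"loupe",inv(f((232,205),.058)).round(1))
# depth check
X=cloud(p)*1000
for u,v in [(264,185),(271,186),(250,200),(245,190),(290,180)]: print(u,v,X[v-1:v+2,u-1:u+2].reshape(-1,3).__getitem__(slice(None)).mean(0).round(1))
E
```

```text
27.510266415357556 [601.00426705 -39.08117021] [[ 0.3 -2.7]
 [ 1.6 -0.5]
 [ 0.6  1.5]
 [-2.5  1.7]]
plaque [17.3 33.7]
plaque [15.8 -3.8]
plaque [-32.4  -4.5]
plaque [-31.9  34. ]
rail [ 52.1 -42.1]
rail [-72.3 -44.2]
stop [69.3 16.2] loupe [44.8 65.9]
264 185 [583.6 -12.3  37. ]
271 186 [581.4 -30.   37.8]
250 200 [545.3  22.   29.6]
245 190 [570.6  35.4  30. ]
290 180 [598.7 -78.1  36.7]
```

```bash
cat >> h.py <<'E'
from scipy.spatial.transform import Rotation as Ro
YAW=np.radians(27.5); T0=np.array([601.,-39.1])  # stage frame estimate, mm
def st2w(x,y,yaw=None,t=None):
    a=YAW if yaw is None else yaw; t=T0 if t is None else t
    return np.array([np.cos(a)*x-np.sin(a)*y,np.sin(a)*x+np.cos(a)*y])+t
def delta(x,y,z,sgn=None):
    """tool-frame shift(mm)/turn to put TCP at stage x,y, world z (mm), tool x along +-stage y"""
    s=arm.observe(); R=Ro.from_rotvec(s["ee_rot"]); P=s["position"]*1000
    best=None
    for k in (1,-1):
        tx=k*np.array([-np.sin(YAW),np.cos(YAW),0]); tz=np.array([0,0,-1.]); M=np.stack([tx,np.cross(tz,tx),tz],1)
        d=(R.inv()*Ro.from_matrix(M)).as_rotvec()
        if best is None or np.linalg.norm(d)<np.linalg.norm(best[1]): best=(k,d)
    w=np.r_[st2w(x,y),z]-P
    print("k",best[0],"shift",R.inv().apply(w).round(1),"turn",best[1].round(4),"j7",s["joints"].round(2),"clock",s["clock"], "F",s["force"].round(2),"w",round(s["width"],3),"TCP",P.round(1))
E
python3 -c "
from h import *
delta(-52,-14.5,200)
R=Ro.from_rotvec(arm.observe()['ee_rot']).as_matrix();print(R.round(3),st2w(-52,-14.5))"
```

```text
k -1 shift [-365.7 -503.9   26.7] turn [ 0.      0.0002 -0.1393] j7 [ 1.13  0.43  0.03  1.57 -0.01  1.13 -0.08] clock 0.4 F [ 0.92 -0.14  0.79] w 1.001 TCP [ 208.8 -589.   226.6]
[[ 0.334 -0.943 -0.   ]
 [-0.943 -0.334  0.   ]
 [-0.     0.    -1.   ]] [561.57079157 -75.97258497]
```

>>> play_rows(motion=[[1,-28,-39,0,0,0,-0.02],[1,-56,-78,0,0,0,-0.04],[1,-84,-116,0,0,0,-0.06],[1,-112,-155,0,0,0,-0.08],[0.5,-140,-194,0,0,0,-0.1],[0,-168,-233,0,0,0,-0.12],[-0.09,-197,-271,0,0,0,-0.139],[-0.09,-225,-310,0,0,0,-0.139],[-0.09,-253,-349,0,0,0,-0.139],[-0.09,-281,-388,0,0,0,-0.139]])

```text
clock: 1.4
position: [0.4815, -0.1929, 0.227]
ee_rot: [-2.685, 1.63, -0.001]
force: [0.4, -1.8, -0.2]
width: 0.526
```

```bash
python3 -c "
from h import *
delta(-52,-14.5,200)"
```

```text
k -1 shift [ -66.8 -125.    27. ] turn [-0.0004 -0.0004 -0.0005] j7 [ 0.45  0.28 -0.22  1.82  0.07  1.06 -0.88] clock 1.4 F [ 0.39 -1.76 -0.22] w 0.526 TCP [ 481.5 -192.9  227. ]
```

>>> play_rows(motion=[[-0.09,-22,-42,10,0,0,0],[-0.09,-44,-83,30,0,0,0],[-0.09,-67,-125,50,0,0,0],[-0.09,-67,-125,70,0,0,0],[-0.09,-67,-125,70,0,0,0],[-0.09,-67,-125,70,0,0,0]])

```text
clock: 2.0
position: [0.5611, -0.0768, 0.1571]
ee_rot: [2.684, -1.631, -0.0]
force: [-0.1, 0.3, 0.5]
width: 0.455
```

```bash
python3 - <<'E'
from h import *
delta(-52,-14.5,50)
p=arm.get_image("wrist"); np.savez("wrist.npz",**{k:np.array(v) for k,v in p.items()})
cv2.imwrite("pics/wrist.png",cv2.resize(p["img"],(800,600))); print(p["K"],p["rvec"],p["tvec"])
R,_=cv2.Rodrigues(np.array(p["rvec"]));print(-R.T@p["tvec"])
E
```

```text
k -1 shift [ -0.5  -0.9 107.1] turn [ 0.0009 -0.0005 -0.0014] j7 [ 0.23  0.43 -0.26  1.79  0.13  0.94 -1.17] clock 2.0 F [-0.08  0.31  0.51] w 0.455 TCP [561.1 -76.8 157.1]
[[297.31863964   0.         252.86246448]
 [  0.         297.31863964 189.9030901 ]
 [  0.           0.           1.        ]] [-2.48343177  1.50924409  0.20322643] [-0.32674993  0.43047149  0.44456421]
[ 0.62333033 -0.04472072  0.31490938]
```

View pics/wrist.png

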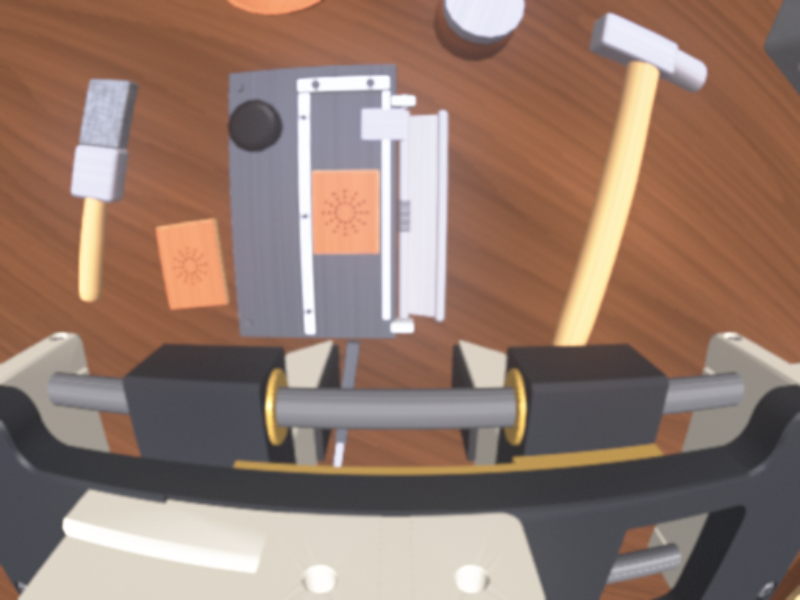

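The wrist view shows these features:
- Plate corners: (229,73), (395,65), (241,337), (397,336).
- Plaque corners: (312,170), (379,170), (379,253), (315,254).
- Rail: x about 443, from y=111 to y=320.

The jaw is shut ahead of the plaque. I'll refine the frame from these.

```bash
cat >> h.py <<'E'
def fish(p,U,V,z):
    K=np.array(p["K"]); x,y=(U-K[0,2]),(V-K[1,2]); r=np.hypot(x,y); th=r/K[0,0]
    ray=np.array([np.sin(th)*x/r,np.sin(th)*y/r,np.cos(th)])
    R,_=cv2.Rodrigues(np.array(p["rvec"],float)); o=-R.T@np.array(p["tvec"]); d=R.T@ray
    return ((o+d*(z-o[2])/d[2])*1000)[:2]
E
python3 - <<'E'
from h import *
p=dict(np.load("wrist.npz"))
f=lambda c,z:fish(p,(c[0]+.5)/1.5625-.5,(c[1]+.5)/1.5625-.5,z)
S=[(83,90),(83,-15),(-90,90),(-90,-15)]
W=[f(c,.032) for c in [(229,73),(395,65),(241,337),(397,336)]]
a,R,t,res=fit2(S,W); print(np.degrees(a),t,res.round(1))
inv=lambda w:R.T@(w-t)
for c in [(312,170),(379,170),(379,253),(315,254)]: print("plaque",inv(f(c,.039)).round(1))
for c in [(443,111),(440,320)]: print("rail",inv(f(c,.044)).round(1))
for c in [(345,91)]: print("stop",inv(f(c,.042)).round(1))
for c in [(308,332),(388,320)]: print("guides",inv(f(c,.037)).round(1))
# TCP in this frame
s=arm.observe(); print("TCP",inv(s["position"][:2]*1000))
E
```

```text
27.641814387083755 [603.37382477 -38.87535382] [[ 0.4 -0.4]
 [-1.4 -0.1]
 [-0.2 -0. ]
 [ 1.1  0.5]]
plaque [17.6 35. ]
plaque [16.6 -4.8]
plaque [-33.2  -4.4]
plaque [-33.4  34.7]
rail [ 51.4 -41.9]
rail [-74.1 -41.5]
stop [64.1 14.6]
guides [-84.3  42.1]
guides [-76.2  -9.4]
TCP [-54.91837904 -14.52766471]
```

The fit agrees with the known sizes: plaque 50x40, rail at y=-42, stop at 64. The tool is at stage (-54.9, -14.5), so the tips straddle the rail and the channel about 12 mm behind the plaque. Lowering now.

>>> play_rows(motion=[[-0.09,0,0,30,0,0,0],[-0.09,0,0,60,0,0,0],[-0.09,0,0,85,0,0,0],[-0.09,0,0,100,0,0,0],[-0.09,0,0,108,0,0,0],[-0.09,0,0,110,0,0,0],[-0.09,0,0,112,0,0,0],[-0.09,0,0,114,0,0,0],[-0.09,0,0,114,0,0,0]])

```text
clock: 2.95
position: [0.5622, -0.0775, 0.0446]
ee_rot: [-2.684, 1.633, -0.004]
force: [-0.3, 0.0, 1.7]
width: 0.456
```

```bash
sed -i 's/^YAW=.*/YAW=np.radians(27.6); T0=np.array([603.4,-38.9])/' h.py; python3 - <<'E'
from h import *
delta(-54.9,-14.5,35)
E
```

```text
k -1 shift [-0.7  0.5  9.6] turn [-0.0016 -0.0022 -0.0043] j7 [ 0.2   0.57 -0.23  1.89  0.19  0.7  -1.23] clock 2.95 F [-0.29  0.03  1.67] w 0.456 TCP [562.2 -77.5  44.6]
```

>>> play_rows(motion=[[-0.09,-0.7,0.5,3,0,0,-0.004],[-0.09,-0.7,0.5,6,0,0,-0.004],[-0.09,-0.7,0.5,9,0,0,-0.004],[-0.09,-0.7,0.5,10,0,0,-0.004],[-0.09,-0.7,0.5,10,0,0,-0.004]])

```text
clock: 3.45
position: [0.5619, -0.0772, 0.0346]
ee_rot: [-2.687, 1.627, -0.005]
force: [0.5, 0.8, 4.9]
width: 0.453
```

```bash
python3 - <<'E'
from h import *
delta(-54.9,-14.5,35)
p=arm.get_image("wrist"); np.savez("wrist2.npz",**{k:np.array(v) for k,v in p.items()})
cv2.imwrite("pics/wrist2.png",cv2.resize(p["img"],(800,600)))
E
```

```text
k -1 shift [-0.2  0.4 -0.4] turn [-0.0022 -0.0026 -0.0002] j7 [ 0.2   0.58 -0.22  1.9   0.2   0.68 -1.23] clock 3.45 F [0.55 0.82 4.93] w 0.453 TCP [561.9 -77.2  34.6]
```

View pics/wrist2.png

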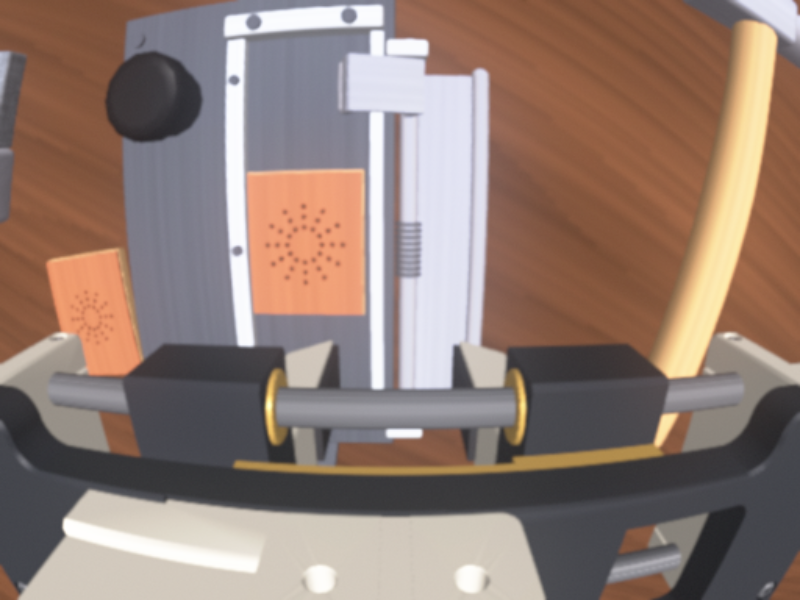

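The jaw at (385,83) is open. The force is 4.9 N and the tip is 2.6 mm above the plate, so the clip is at about 0.43. The plaque at (306,242) has not moved. Pushing now along −tool y.

>>> play_rows(motion=[[-0.09,0,-3,0,0,0,0],[-0.09,0,-7,0,0,0,0],[-0.09,0,-11,0,0,0,0],[-0.09,0,-15,0,0,0,0],[-0.09,0,-19,0,0,0,0],[-0.09,0,-23,0,0,0,0],[-0.09,0,-27,0,0,0,0],[-0.09,0,-31,0,0,0,0],[-0.09,0,-35,0,0,0,0],[-0.09,0,-39,0,0,0,0]])

```text
clock: 4.5
position: [0.5967, -0.0589, 0.0348]
ee_rot: [-2.687, 1.627, -0.005]
force: [-4.1, -1.5, 4.1]
width: 0.453
```

```bash
python3 - <<'E'
from h import *
delta(5.5,-14.5,34.6)
p=arm.get_image("wrist"); np.savez("wrist3.npz",**{k:np.array(v) for k,v in p.items()})
cv2.imwrite("pics/wrist3.png",cv2.resize(p["img"],(800,600)))
E
```

```text
k -1 shift [ -0.2 -20.7   0.2] turn [-0.0022 -0.0025 -0.0002] j7 [ 0.16  0.62 -0.22  1.81  0.19  0.73 -1.25] clock 4.5 F [-4.15 -1.51  4.12] w 0.453 TCP [596.7 -58.9  34.8]
```

View pics/wrist3.png

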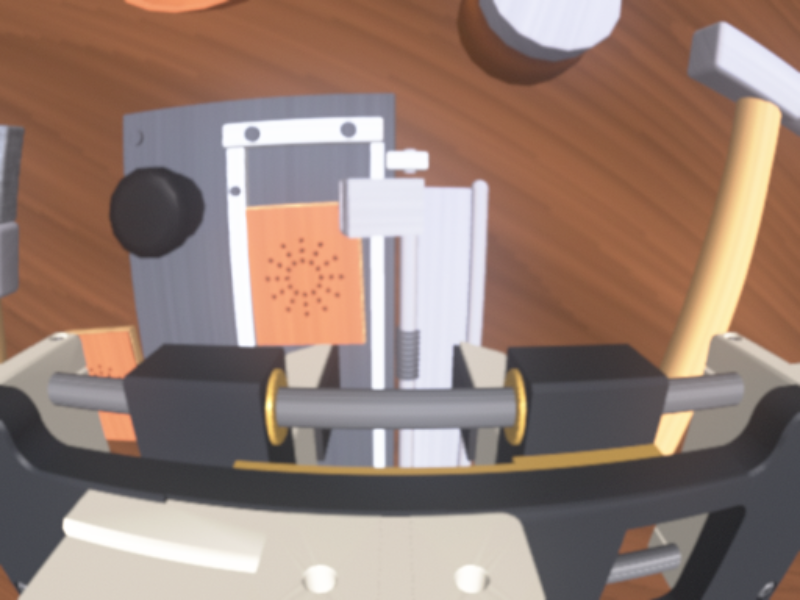

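The plaque's leading edge (y≈204) is passing under the jaw, and the gap to the stop (y≈145) is about 20 mm. I'll continue slowly until the force rises.

>>> play_rows(motion=[[-0.09,0,-4,0,0,0,0],[-0.09,0,-8,0,0,0,0],[-0.09,0,-12,0,0,0,0],[-0.09,0,-15,0,0,0,0],[-0.09,0,-17,0,0,0,0],[-0.09,0,-18,0,0,0,0],[-0.09,0,-19,0,0,0,0],[-0.09,0,-20,0,0,0,0],[-0.09,0,-20,0,0,0,0]])

```text
clock: 5.45
position: [0.6144, -0.0496, 0.0348]
ee_rot: [2.687, -1.627, 0.004]
force: [-5.6, -2.2, 6.1]
width: 0.45
```

```bash
python3 - <<'E'
from h import *
delta(5.5,-14.5,34.6)
E
```

```text
k -1 shift [-0.1 -0.7  0.2] turn [-0.0014 -0.0024  0.    ] j7 [ 0.14  0.64 -0.22  1.77  0.19  0.75 -1.26] clock 5.45 F [-5.59 -2.2   6.14] w 0.45 TCP [614.4 -49.6  34.8]
```

>>> play_rows(motion=[[-0.09,0,-1,0,0,0,0],[-0.09,0,-2,0,0,0,0],[-0.09,0,-3,0,0,0,0],[-0.09,0,-3,0,0,0,0]])

```text
clock: 5.85
position: [0.6147, -0.0495, 0.0346]
ee_rot: [2.684, -1.626, -0.0]
force: [-10.0, -4.3, 11.2]
width: 0.456
```

```bash
python3 - <<'E'
from h import *
delta(5.5,-14.5,34.6)
p=arm.get_image("wrist"); np.savez("wrist4.npz",**{k:np.array(v) for k,v in p.items()})
cv2.imwrite("pics/wrist4.png",cv2.resize(p["img"],(800,600)))
E
```

```text
k -1 shift [-0.1 -0.4 -0. ] turn [ 0.0033 -0.0018 -0.0004] j7 [ 0.14  0.64 -0.21  1.76  0.19  0.76 -1.26] clock 5.85 F [-9.98 -4.26 11.23] w 0.456 TCP [614.7 -49.5  34.6]
```

View pics/wrist4.png

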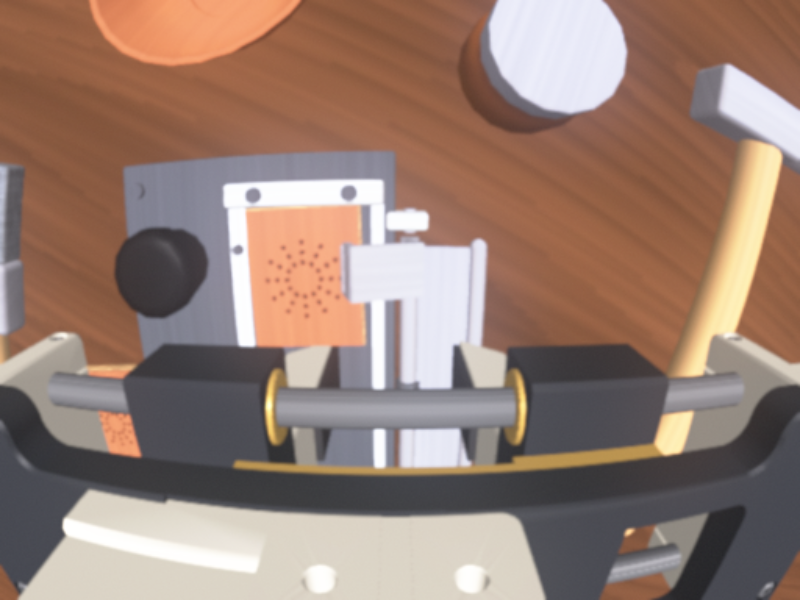

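The plaque is against the stop: its edge meets the stop at y≈205, and the tip stalled with the force rising to 11 N. I'll back the tip off 3 mm so it does not drag the plaque, then raise gently and draw clear.

>>> play_rows(motion=[[-0.09,0,1,0,0,0,0],[-0.09,0,4,0,0,0,0],[-0.09,0,4,0,0,0,0],[-0.09,0,4,-3,0,0,0],[-0.09,0,4,-6,0,0,0],[-0.09,0,4,-10,0,0,0],[-0.09,0,4,-16,0,0,0],[-0.09,0,4,-40,0,0,0],[-0.09,0,4,-80,0,0,0],[-0.09,0,4,-110,0,0,0]])

```text
clock: 6.9
position: [0.6114, -0.051, 0.1467]
ee_rot: [2.684, -1.627, 0.0]
force: [0.4, 0.3, 0.5]
width: 0.46
```

>>> play_rows(motion=[[-0.09,0,30,0,0,0,0],[-0.09,0,60,0,0,0,0],[-0.09,0,60,0,0,0,0],[-0.09,0,60,0,0,0,0]])

```text
clock: 7.3
position: [0.5579, -0.0793, 0.1473]
ee_rot: [2.683, -1.628, 0.001]
force: [0.9, 0.9, -0.2]
width: 0.452
```

```bash
python3 - <<'E'
from h import *
p=arm.get_image("wrist"); np.savez("wrist5.npz",**{k:np.array(v) for k,v in p.items()})
cv2.imwrite("pics/wrist5.png",cv2.resize(p["img"],(800,600)))
delta(-54.9,-14.5,157)
E
```

```text
k -1 shift [ 0.1 -3.1 -9.8] turn [ 0.002  -0.0022 -0.0007] j7 [ 0.23  0.43 -0.25  1.8   0.13  0.92 -1.17] clock 7.35 F [-0.33  0.67  0.1 ] w 0.457 TCP [558.7 -78.6 147.3]
```

View pics/wrist5.png

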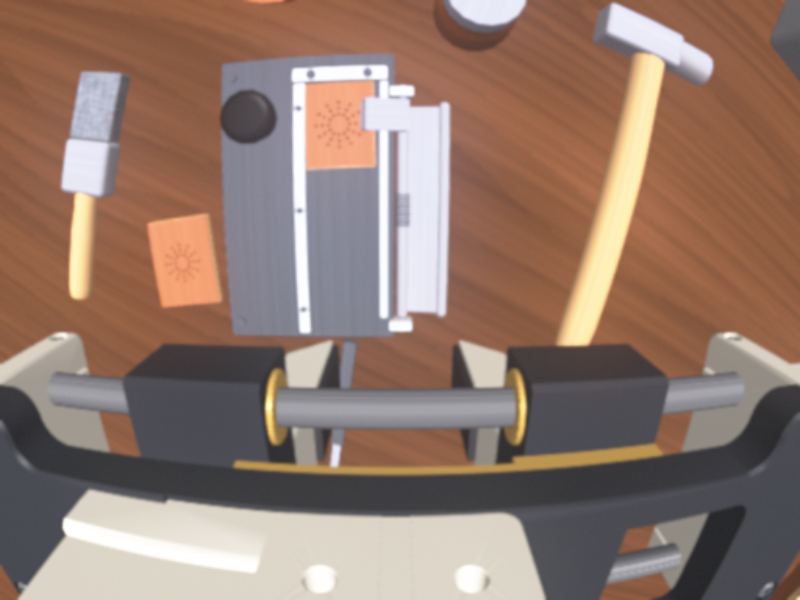

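The plaque is at the stop with the jaw on it, and the bystanders have not moved. One numeric check of the trailing edge, (307,170) and (376,167), then I hand in if it is home.

```bash
python3 - <<'E'
from h import *
p=dict(np.load("wrist5.npz"))
f=lambda c,z:fish(p,(c[0]+.5)/1.5625-.5,(c[1]+.5)/1.5625-.5,z)
S=[(83,90),(83,-15),(-90,90),(-90,-15)]
a,R,t,res=fit2(S,[f(c,.032) for c in [(222,63),(395,54),(234,334),(397,333)]]); inv=lambda w:R.T@(w-t)
e=[inv(f(c,.039)) for c in [(307,170),(376,167)]]; print(np.degrees(a),t,res.round(1),np.round(e,1))
x=np.mean(e,0)[0]+25; print("plaque x",x)
if 37.5<x<42.5: arm.sign_off(); print("signed off")
E
```

```text
27.704536064860946 [604.41486622 -38.79155918] [[-0.3 -0.2]
 [-1.6 -0.8]
 [ 0.1  0.7]
 [ 1.8  0.3]] [[12.5 35.6]
 [13.3 -4. ]]
plaque x 37.88211923341005
the job is handed in; nothing more can be done
signed off
```

I loaded the plaque: it went under the open jaw to the end stop, the rail came up and the jaw closed on it. The job is handed in at about 7.4 s; sign-off gives no verdict.

I held the thumb rail down with one fingertip, the tip 2.6 mm above the plate. That puts the clip at about 0.43 rad, judged from tip height and the 4.9 N force rather than read directly. The other fingertip pushed the plaque until it stalled against the stop and the force rose from about 6 N to 11 N. I then backed off before raising the rail and drew clear.

**Last checks:**
- **Plaque:** the final wrist image shows it against the stop. Its trailing edge measured x = 37.9 mm for the centre, against 40 mm nominal. That is inside the 37–43 mm limit, but the margin is less than the camera's error of about 2 mm. Tip position at the stall and the closed gap in the images put it nearer 40 mm, so the two disagree by about 2 mm.
- **Clip:** the jaw looks closed on the plaque, but I did not measure the clip's final angle.
- **Robot and bystanders:** force was about zero with the tool 147 mm up. The loupe, spare plaque, hammer, brush and punch showed no visible movement. The jar and bowl were only partly in the last view.

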